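# Rock a tight stopper out of its sample cell

## Task

Three small metal sample cells stand on the bench; open the one whose stopper has a flat upright finger tab. The stopper is jammed by two stiff jaws: rock it side to side, along the wide direction of its tab and about 10 degrees each way, so that both jaws are pushed back; then draw it straight up out of the cell and set it down in the shallow steel tray.

Things in the scene. Friction and masses are not known exactly. Their poses are not given: they have to be found in the camera images.
- stopper_center (a point): Grey plastic stopper, 80 g, 85 mm tall, jammed upright in its cell; this point is on its axis, half-way up, 42.5 mm above its flat 20 mm round foot. z = up, x = wide direction of its tab. The top 40 mm is a flat tab, 30 mm wide (x), 16 mm thick (y): grasp across the 16 mm, 26 mm above this point. Below: 26 mm collar, 22 mm round neck, two low lugs (26 mm across in x) caught under the jaws.
- cell: Bench-fixed aluminium cell, 96 x 70 mm base (long side x, as the stopper's x), 49 mm high; origin under its centre on the bench. The stopper's foot rests 8 mm above it and can lean only towards the cell's +x or -x, rolling on the foot's edge. Two like cells, about 16 cm apart in any order, have a round knob and a low flat cap, which do not come out. Yaw up to 20 degrees.
- jaw_left (a joint): How far the dark steel jaw on the stopper's +x side is pushed back, m: 0 gripping, 0.007 end. Leaning the stopper to +x moves it: at least 7 degrees are needed, 11 is right (tab moves 13 mm sideways at grasp height, taking about 6 N), about 13 is the stop. It is stiff (8 N) and stays where it is left.
- jaw_right (a joint): The same for the jaw on the stopper's -x side, moved by leaning the stopper to -x. The lugs pass upwards when both jaws are back by 3 mm or more; until then a straight pull lifts the stopper 5 mm at most and jams.
- tray_floor (a point): Shallow open steel tray on the bench, 154 mm (x) by 244 mm (y), rim 21 mm high; this point is the centre of its inner floor, 2 mm above the bench; x, y along its sides. The stopper can stand on its foot in it.
Things that resemble listed ones, but are neither listed nor needed, are in the scene too. Of the things that look like the part that bears stopper_center, the largest one is meant.

How it is judged:
By the outcome, as a careful person would: the job done as asked, in the order asked, and still so for the second after the job is handed in, with the robot touching nothing.
It also fails if it takes over 61 s, if anything falls off the work surface, if the arm or the gripper's body presses on something with over 40 N, if the wrist force passes 120 N, or if a joint passes its speed limit or range.

## Robot

A 6-joint arm with a two-finger parallel gripper is mounted at the origin on a cart in front of the work surface, level with it; the furniture and walls round the work are solid. World frame = base frame: x ahead of the robot, y to its left, z up, the work surface at z = 0. Lengths are in mm, angles in degrees, forces in N, time in s.
With the tool pointing down it reaches from about 350 to 850 mm from the base axis. Payload 8.1 kg.
Tool frame: the origin (TCP) lies midway between the tips of the shut fingers; the grasp point (between the pads) lies hold_point_z behind it (hold_point_z is the distance from the TCP to the grasp point, in mm); z points along the fingers, x is the direction in which the jaws open and shut, and the axes are right-handed (so a half turn about z gives the same grasp; the last joint's range is limited). The gripper opens to 85 mm and grips with 20 to 120 N. Pads are 22 mm wide; open, the fingers measure 114 mm over their backs; the gripper's body (76 mm by 85 mm) begins 54 mm behind the grasp point. The pads swing forward as they close: fully open they stand 13 mm farther back than shut.
Start: joints at [62.659, 7.471, 85.268, -0, 87.261, -4.893], TCP at [229.091, 554.547, 231.292] pointing down, gripper open.
Joint ranges: [-169.43, 169.43], [-51.17, 129.36], [1.28, 143.12], [-76.62, 256.62], [0, 156.53], [-152.29, 152.29]. Speed limits (degrees/s): [136.94, 136.94, 159.86, 180, 180, 180].

## Interface

Orientations are given as [roll, pitch, yaw] about the fixed x, y, z axes, in that order (R = Rz(yaw) Ry(pitch) Rx(roll)).
In Python, from bench import * gives the robot as it stands.
- The arm moves only by the shell command python3 -m pendant 'ROWS' [OPENING] [FORCE]. ROWS is JSON, a list that holds one entry, the list of rows, each a list of 4 numbers: the shift along the tool's x, y, z normalised to -1 to 1, where 1 is 0.02 m, then the turn about the tool's z normalised to -1 to 1, where 1 is 0.08 rad. A call has exactly 10 rows; each row shifts and turns the pose as measured when the row begins, along the tool's axes as they then stand; what a row does not reach is not made up. A row lasts 1/12 s, in which the tool goes at most 41.7 mm and 7.16 degrees, less where a joint would pass 70% of its speed; a pose out of reach is approached as far as the arm can. A call with a number of a shift or a turn outside -1 to 1 is refused whole. A call with a gripper value outside its range is refused whole. OPENING is the gripper's target within -1 to 1 (fully open at 1, half-way at 0, shut at -1), set as the call begins (- or left out, the last holds). The fingers move at their own pace and stop on an object; FORCE is the grip in N (left out, the last holds). Time passes only in rows, so rows that do not move let the fingers close, or fill a call up. It gives the time, the measured TCP pose, the force and the opening at its end, in the units of the state.
- sense(): the state, without advancing time (a new reading comes with each control period).
- snapshot(name): name is "scene" or "side" or "wrist"; returns the picture (420x560x3 uint8, red, green, blue); there is no depth.
- calibration(name): a dict with "mtx" (3x3 intrinsics, pixels), "world_to_cam" (4x4, takes a point from world to camera coordinates); the wrist camera has in their place "hand_eye" (4x4, takes a point from camera to tool coordinates, whose origin is the TCP and whose axes are the tool frame's). Camera axes: x right, y down, z forward; pixel columns grow to the right and rows downward; lengths in mm; the calibration is good to about 2 mm. A picture is of the moment at which its call begins: read the wrist's pose just before it. calibration takes no time and is no camera call.
- hand_in(): hands the job in, once; it reports no verdict.
The state is a dict: "time": time; "joint_pos": joint angles; "qd": joint speeds; "joint_efforts": joint torques, N m; "tool_pos": TCP position; "tcp_rot": TCP orientation; "ft_force": force on the tool from outside, world axes, zero at the start; "wrist_torque": the same for the moment, N m; "finger_gap": finger opening in mm.
Only numpy, scipy, OpenCV 4.12 (cv2) and the standard library are available. Lean on these libraries where they do the work, as an engineer would, in place of code of your own. Each camera call takes 0.05 s, during which the arm holds its last target.

## Working session

There is one attempt and no reset: what is moved stays moved. The work goes in short steps, Python scripts to look and compute and a shell command to move; the robot and the scene stay as the last step left them, time stands still between calls to the robot, and variables do not carry over. Pictures are saved under pics/ and viewed, and the job is handed in when it is done.

```bash
mkdir -p pics; ls
python3 - <<'E'
from bench import *
import cv2
s=sense(); print(s)
for n in("scene","side","wrist"):
    cv2.imwrite(f"pics/{n}0.png",snapshot(n)[:,:,::-1])
    print(n,calibration(n))
E
```

```text
pics
{'time': 0.0, 'joint_pos': array([ 6.26571904e+01,  7.51291166e+00,  8.53308169e+01,  3.91466121e-04,
        8.72614550e+01, -4.89344291e+00]), 'qd': array([-0.04804078, -0.04353426, -0.0383009 , -0.15784302, -0.00657819,
        0.03443293]), 'joint_efforts': array([-4.03446566e-04, -5.69395959e+01, -5.00553310e+01, -4.05856144e-04,
        1.49667822e-02, -1.93763401e-05]), 'tool_pos': array([228.84416109, 554.04194681, 230.25259451]), 'tcp_rot': array([-1.79990638e+02,  1.04766760e-01,  6.75506228e+01]), 'ft_force': array([ 0.23895451,  0.12629308, -0.51147447]), 'wrist_torque': array([-0.00445662, -0.04213495, -0.0118111 ]), 'finger_gap': 85.38265486392308}
scene {'mtx': array([[399.53323865,   0.        , 274.83986805],
       [  0.        , 399.53323865, 203.66374023],
       [  0.        ,   0.        ,   1.        ]]), 'world_to_cam': array([[-7.96174407e-01, -6.04798190e-01, -1.80406033e-02,
         4.05849085e+02],
       [-2.30087329e-01,  3.30200564e-01, -9.15438370e-01,
         2.03034264e+02],
       [ 5.59612487e-01, -7.24697686e-01, -4.02053638e-01,
         5
[... 451 characters left out ...]
+02],
       [ 6.64505957e-01, -5.82329779e-01, -4.68320255e-01,
         7.49596795e+02],
       [ 0.00000000e+00,  0.00000000e+00,  0.00000000e+00,
         1.00000000e+00]])}
wrist {'mtx': array([[305.9133421 ,   0.        , 276.74098394],
       [  0.        , 305.9133421 , 212.3987409 ],
       [  0.        ,   0.        ,   1.        ]]), 'hand_eye': array([[ 9.99999923e-01, -1.46065914e-04, -3.63573665e-04,
        -1.97806615e-01],
       [ 2.51023511e-04,  9.51306764e-01,  3.08245647e-01,
        -7.98699269e+01],
       [ 3.00845904e-04, -3.08245714e-01,  9.51306727e-01,
        -1.41787804e+02],
       [ 0.00000000e+00,  0.00000000e+00,  0.00000000e+00,
         1.00000000e+00]])}
```

View pics/scene0.png

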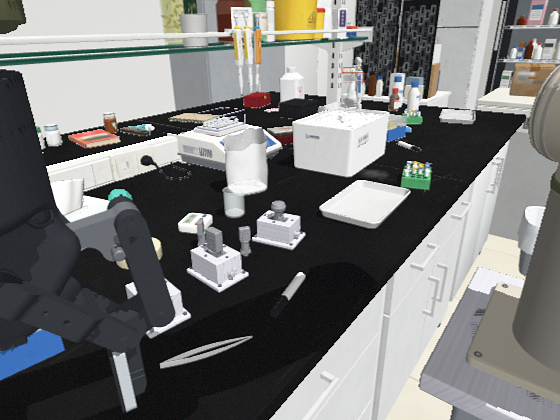

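View pics/side0.png

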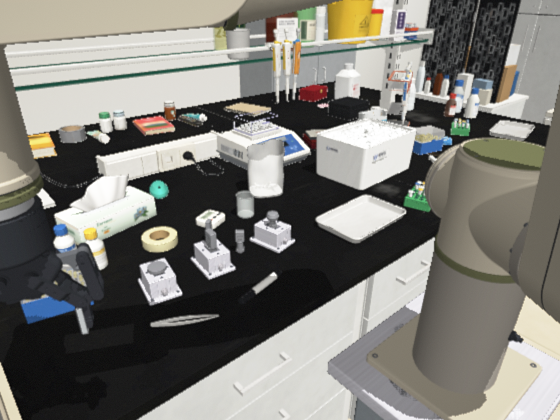

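View pics/wrist0.png

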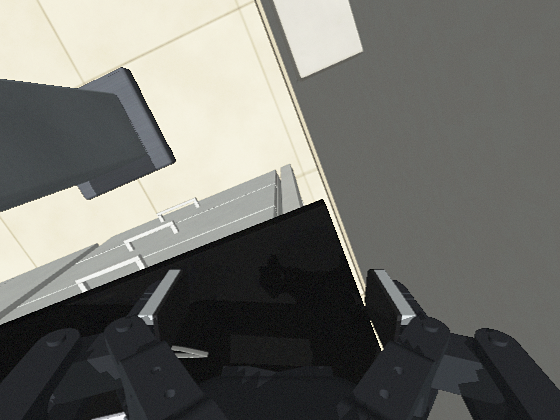

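Run:
```python
import cv2
a=cv2.imread("pics/scene0.png")[200:300,170:310]; cv2.imwrite("pics/c1.png",cv2.resize(a,None,fx=5.6,fy=5.6,interpolation=2))
a=cv2.imread("pics/side0.png")[205:285,180:300]; cv2.imwrite("pics/c2.png",cv2.resize(a,None,fx=6.6,fy=6.6,interpolation=2))
```

```text
(no output)
```

View pics/c1.png

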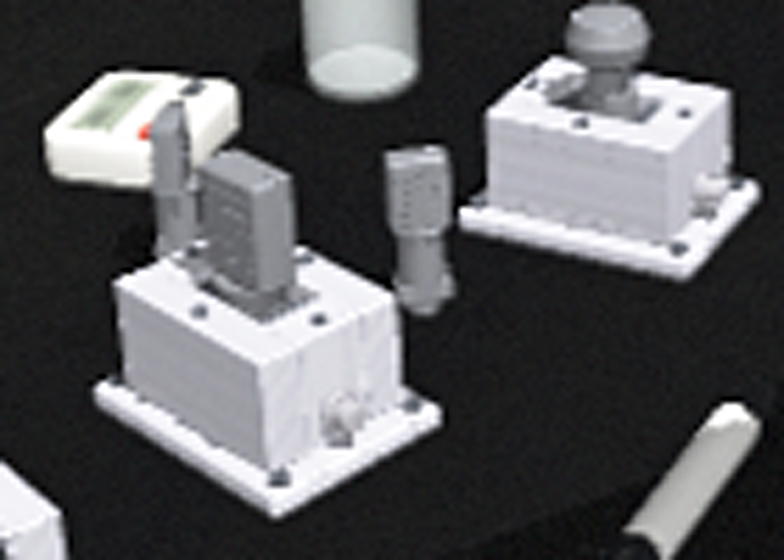

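View pics/c2.png

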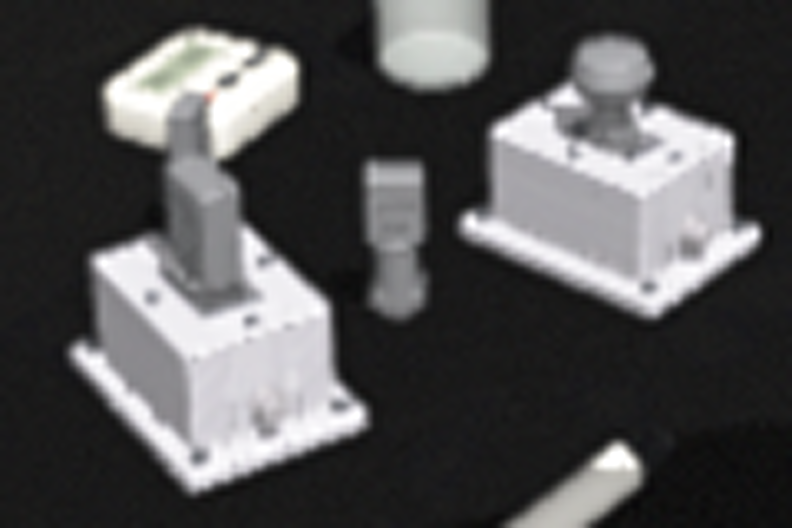

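```bash
cat > h.py <<'E'
import numpy as np, cv2
from bench import *
from scipy.spatial.transform import Rotation as R
def ray(n,px,pose=None):
    c=calibration(n); d=np.linalg.inv(c["mtx"])@[px[0],px[1],1]
    if n=="wrist":
        T=np.eye(4); T[:3,:3]=R.from_euler("xyz",pose[1],degrees=True).as_matrix(); T[:3,3]=pose[0]; T=T@c["hand_eye"]
    else: T=np.linalg.inv(c["world_to_cam"])
    return T[:3,3],T[:3,:3]@d
def onz(n,px,z,pose=None):
    o,d=ray(n,px,pose); return o+d*(z-o[2])/d[2]
def proj(n,P,pose=None):
    c=calibration(n)
    if n=="wrist":
        T=np.eye(4); T[:3,:3]=R.from_euler("xyz",pose[1],degrees=True).as_matrix(); T[:3,3]=pose[0]; M=np.linalg.inv(T@c["hand_eye"])
    else: M=c["world_to_cam"]
    q=(M[:3,:3]@np.atleast_2d(P).T).T+M[:3,3]; q=(c["mtx"]@q.T).T
    return q[:,:2]/q[:,2:]
E
python3 - <<'E'
from h import *
np.set_printoptions(precision=1,suppress=True)
f1=lambda p:(170+p[0]/5.6,200+p[1]/5.6)
f2=lambda p:(180+p[0]/6.6,205+p[1]/6.6)
for n,f,L in(("scene",f1,[(97,402),(275,517),(440,425)]),("side",f2,[(72,358),(195,493),(367,425)])):
    P=[onz(n,f(p),0)[:2] for p in L]; print(n,P,np.linalg.norm(P[0]-P[1]),np.linalg.norm(P[2]-P[1]),(P[0]+P[2])/2)
    for a,b in((0,1),(1,2)):
        d=P[b]-P[a]; print(np.degrees(np.arctan2(d[1],d[0])))
for n,f,L in(("scene",f1,[(200,160),(235,150),(297,172),(263,187)]),("side",f2,[(170,167),(195,157),(240,183),(213,194)])):
    P=np.array([onz(n,f(p),93)[:2] for p in L]); print(n,P,P.mean(0),P[3]-P[0],P[1]-P[0])
# neighbours
print("loose behind top",onz("scene",f1((172,105)),85),onz("side",f2((190,97)),85), "base",onz("scene",f1((178,250)),0))
print("loose right base",onz("scene",f1((425,305)),0),onz("side",f2((397,312)),0))
for n,L in(("scene",[(321,211),(361,227),(409,194),(358,181)]),("side",[(318,220),(358,241),(405,205),(366,197)])):
    print("tray",n,[onz(n,p,21)[:2] for p in L])
E
```

```text
scene [array([581.2, 178.2]), array([487.2, 189.1]), array([478.4, 121.2])] 94.60730091883866 68.48922780144748 [529.8 149.7]
173.39390445169218
-97.35609395894261
side [array([582.1, 176.9]), array([483.7, 187.4]), array([478., 119.])] 98.92377272605209 68.57652414602187 [530.1 148. ]
173.94165214638141
-94.73800288352716
scene [[543.6 155.7]
 [539.5 144.3]
 [512.5 143.8]
 [514.2 157.2]] [527.4 150.2] [-29.4   1.5] [ -4.1 -11.4]
side [[537.6 155.5]
 [537.9 145.1]
 [513.  143.1]
 [512.7 154.2]] [525.3 149.5] [-24.9  -1.3] [  0.3 -10.4]
loose behind top [593.6 121.9  85. ] [588.4 115.2  85. ] base [635.3  90.4   0. ]
loose right base [532.6  66.4   0. ] [530.   67.3   0. ]
tray scene [array([ 494.4, -159.9]), array([ 381.3, -138.6]), array([ 364.1, -378. ]), array([ 513.8, -390.7])]
tray side [array([ 495.9, -173.7]), array([ 353.9, -172.1]), array([ 395. , -436.8]), array([ 503.6, -391.3])]
```

```bash
python3 - <<'E'
from h import *
np.set_printoptions(precision=1,suppress=True)
b=onz("scene",(247,192),0); print("beaker front base",b, onz("side",(266,195),0))
for z in(60,90,120,150,180): print(z,proj("scene",[[b[0]+20,b[1]-20,z]]),end=' ')
print("knob",onz("scene",(278,245),0),"leftcell",onz("side",(160,298),0))
s=sense(); print(s['tool_pos'],s['tcp_rot'])
E
python3 -m pendant '[[[0,0,0,-0.9],[0,0,0,-0.9],[0,0,0,-0.9],[0,0,0,-0.9],[0,0,0,0],[-1,0,0,0],[-1,0,0,0],[-1,0,0,0],[-1,0,0,0],[-1,0,0,0]]]' 1
```

```text
beaker front base [ 751.4 -189.8    0. ] [ 744.3 -193.7    0. ]
60 [[245.3 168.3]] 90 [[244.8 158. ]] 120 [[244.2 147.4]] 150 [[243.7 136.6]] 180 [[243.1 125.6]] knob [502.8  -1.8   0. ] leftcell [497.3 302.6   0. ]
[228.9 554.2 230.5] [-180.     0.1   67.6]
time: 0.98
tool_pos: [217.7, 451.7, 225.6]
tcp_rot: [-179.8, 0.5, 84.2]
ft_force: [-0.0, 0.6, 0.4]
finger_gap: 85.3
```

```bash
python3 -m pendant '[[[-0.8,1,-0.05,0],[-0.8,1,-0.05,0],[-0.8,1,-0.05,0],[-0.8,1,-0.05,0],[-0.8,1,-0.05,0],[-0.8,1,-0.05,0],[-0.8,1,-0.05,0],[-0.8,1,-0.05,0],[-0.8,1,-0.05,0],[-0.8,1,-0.05,0]]]' 0.3
```

```text
time: 1.82
tool_pos: [400.3, 260.6, 235.0]
tcp_rot: [-179.7, 0.5, 83.0]
ft_force: [1.8, 0.8, 0.1]
finger_gap: 55.5
```

```bash
python3 -m pendant '[[[-0.68,1,0,-0.3],[-0.68,1,0,0],[-0.68,1,0,0],[-0.68,1,0,0],[-0.68,1,0,0],[-0.68,1,0,0],[-0.68,1,0,0],[0,0,0,0],[0,0,0,0],[0,0,0,0]]]'
python3 - <<'E'
from h import *
s=sense(); im=snapshot("wrist"); print(s['tool_pos'],s['tcp_rot'])
cv2.imwrite("pics/w1.png",im[:,:,::-1])
E
```

```text
time: 2.65
tool_pos: [536.6, 138.7, 233.3]
tcp_rot: [-179.6, 0.6, 82.5]
ft_force: [-0.4, -0.3, -0.5]
finger_gap: 55.7
[536.6022495  138.70009259 233.32082288] [-179.60080763    0.61309893   82.51331206]
```

View pics/w1.png

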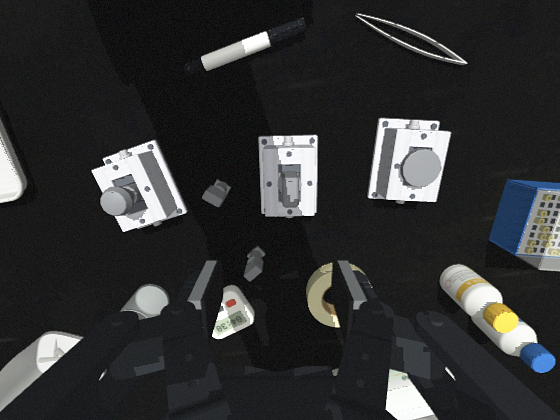

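Run:
```python
import cv2
a=cv2.imread("pics/w1.png")[125:285,190:350]; cv2.imwrite("pics/c3.png",cv2.resize(a,None,fx=3.75*1,fy=3.75,interpolation=2))
a=cv2.imread("pics/w1.png")[125:225,240:340]; cv2.imwrite("pics/c4.png",cv2.resize(a,None,fx=6,fy=6,interpolation=2))
```

```text
(no output)
```

View pics/c4.png

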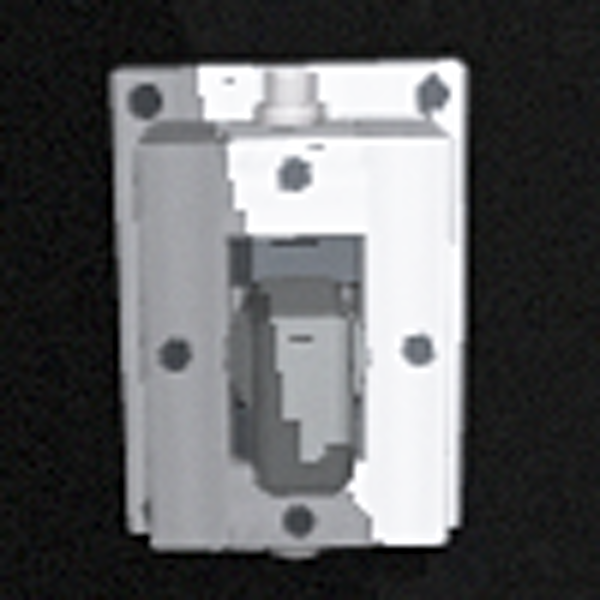

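Run:
```python
from h import *
np.set_printoptions(precision=1,suppress=True)
pose=([536.6,138.7,233.3],[-179.6,0.61,82.51])
f=lambda p:(240+p[0]/6-.4,125+p[1]/6-.4)
g=lambda p,z:onz("wrist",f(p),z,pose)[:2]
a,b,l,r=g((293,173),49),g((299,520),49),g((175,353),49),g((418,348),49)
print(a,b,(a+b)/2,(l+r)/2,np.degrees(np.arctan2(*(b-a)[::-1])),np.degrees(np.arctan2(*(r-l)[::-1])), np.linalg.norm(b-a),np.linalg.norm(r-l))
P=[g(p,93) for p in((252,315),(352,315),(352,495),(252,495))]; print(np.array(P),np.mean(P,0))
P=[g(p,0+6) for p in((113,65),(465,62),(460,535),(130,530))]; print(np.array(P),np.mean(P,0),np.degrees(np.arctan2(*(P[2]-P[1])[::-1])),np.degrees(np.arctan2(*(P[1]-P[0])[::-1])))
# reprojection of candidate
for nm,n in(("scene","scene"),("side","side")): print(nm,proj(n,[[528,149.5,93]]))
```

```text
[497.4 154.2] [561.  147.7] [529.2 151. ] [529.  151.1] -5.8430764139732245 83.83117809345333 63.9447907435568 43.98261049293903
[[513.1 144.8]
 [515.1 160.2]
 [544.1 157. ]
 [542.1 141.1]] [528.6 150.8]
[[477.2 122.3]
 [485.6 190.6]
 [582.1 180.7]
 [572.2 111.7]] [529.3 151.3] -5.851805802017763 83.00732170297204
scene [[214.4 229.6]]
side [[210.3 231.1]]
```

```bash
python3 -m pendant '[[[0.3,-0.22,0,-0.35],[0.3,-0.22,0,0],[0,0,1,0],[0,0,1,0],[0,0,1,0],[0,0,1,0],[0,0,1,0],[0,0,1,0],[0,0,0,0],[0,0,0,0]]]' 0.3 40
python3 - <<'E'
from h import *
s=sense(); im=snapshot("wrist"); print(s['tool_pos'],s['tcp_rot'])
cv2.imwrite("pics/w2.png",im[:,:,::-1])
E
```

```text
time: 3.53
tool_pos: [521.6, 164.6, 113.0]
tcp_rot: [-179.9, 0.3, 85.0]
ft_force: [0.6, 0.1, 1.4]
finger_gap: 55.2
[521.64585924 164.57942639 113.03206341] [-179.88973117    0.31941534   85.03802475]
```

View pics/w2.png

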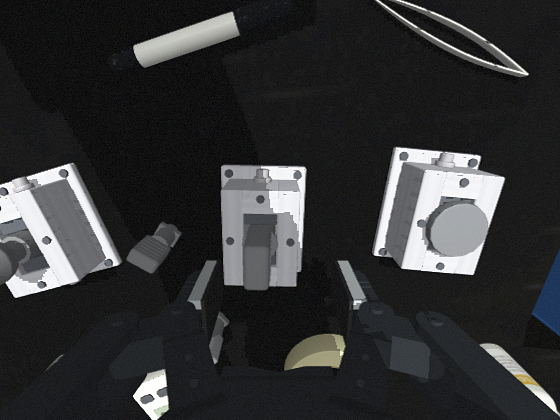

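```bash
python3 -m pendant '[[[-0.32,0.22,0,0.1],[0,0,0,0],[0,0,0,0],[0,0,0,0],[0,0,0,0],[0,0,0,0],[0,0,0,0],[0,0,0,0],[0,0,0,0],[0,0,0,0]]]'
```

```text
time: 4.42
tool_pos: [529.7, 158.6, 120.8]
tcp_rot: [179.5, 0.1, 84.5]
ft_force: [-0.5, -0.1, 0.1]
finger_gap: 55.1
```

```bash
python3 -m pendant '[[[-0.4,0,1,0],[0,0,1,0],[0,0,0,0],[0,0,0,0],[0,0,0,0],[0,0,0,0],[0,0,0,0],[0,0,0,0],[0,0,0,0],[0,0,0,0]]]'
python3 -c "
from h import *
print(sense()['tool_pos'],sense()['qd']);snapshot('side');print(sense()['tool_pos'],sense()['tcp_rot'])"
```

```text
time: 5.25
tool_pos: [532.2, 151.5, 85.4]
tcp_rot: [179.2, 0.0, 84.6]
ft_force: [0.3, 0.5, 0.6]
finger_gap: 55.4
[532.20895489 151.4573713   85.35941566] [ 0.05872386 -0.35532743 -0.37452951  0.1264915   0.2120784  -0.00523661]
[532.32688076 151.49877055  85.46429485] [1.79154054e+02 1.47860138e-02 8.45999203e+01]
```

```bash
python3 -m pendant '[[[-0.02,-0.025,0.16,0],[-0.02,-0.025,0.16,0],[0,-0.025,0.16,0],[0,-0.025,0.16,0],[0,-0.025,0.16,0],[0,-0.025,0.16,0],[0,-0.025,0.16,0],[0,-0.025,0.16,0],[0,-0.025,0.16,0],[0,-0.025,0.16,0]]]'
```

```text
time: 6.13
tool_pos: [527.2, 151.0, 50.1]
tcp_rot: [179.2, 0.0, 84.6]
ft_force: [0.3, -0.3, -0.3]
finger_gap: 55.4
```

```bash
python3 -m pendant '[[[0,0.02,-0.06,0],[0,0.02,-0.06,0],[0,0.02,-0.06,0],[0,0.02,-0.06,0],[0,0,-0.06,0],[0,0,-0.02,0],[0,0,0,0],[0,0,0,0],[0,0,0,0],[0,0,0,0]]]'
python3 - <<'E'
from h import *
s=sense(); print(s['tool_pos'],s['tcp_rot'])
a=snapshot("side")[190:290,150:290]; cv2.imwrite("pics/s1.png",cv2.resize(a[:,:,::-1],None,fx=5.6,fy=5.6,interpolation=2))
E
```

```text
time: 6.97
tool_pos: [529.2, 151.0, 57.4]
tcp_rot: [179.1, 0.0, 84.6]
ft_force: [0.2, 0.1, 0.8]
finger_gap: 55.6
[529.191935   150.9611324   57.43162659] [1.79117262e+02 4.33113781e-03 8.45991136e+01]
```

View pics/s1.png

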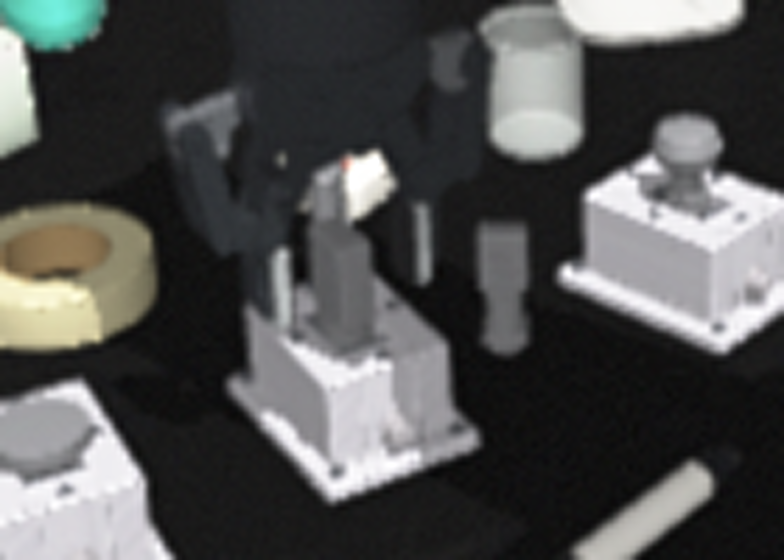

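The tab stands centred between the two fingers, at about (340,270) in the crop, and the fingers clear the cell top. I'll close the gripper.

```bash
python3 -m pendant '[[[0,0,0,0],[0,0,0,0],[0,0,0,0],[0,0,0,0],[0,0,0,0],[0,0,0,0],[0,0,0,0],[0,0,0,0],[0,0,0,0],[0,0,0,0]]]' -1 40
```

```text
time: 7.85
tool_pos: [529.1, 150.9, 57.3]
tcp_rot: [179.1, 0.0, 84.6]
ft_force: [0.4, -0.1, 0.0]
finger_gap: 15.3
```

```bash
python3 -m pendant '[[[0,0.07,0,0],[0,0.07,0,0],[0,0.07,0,0],[0,0.07,0,0],[0,0.07,0,0],[0,0.07,0,0],[0,0.07,0,0],[0,0.07,0,0],[0,0.07,0,0],[0,0,0,0]]]'
python3 - <<'E'
from h import *
s=sense(); print(s['tool_pos'],s['ft_force'],s['wrist_torque'])
a=snapshot("side")[190:290,150:290]; cv2.imwrite("pics/s2.png",cv2.resize(a[:,:,::-1],None,fx=5.6,fy=5.6,interpolation=2))
E
```

```text
time: 8.68
tool_pos: [530.6, 150.9, 57.5]
tcp_rot: [-179.3, 0.2, 84.7]
ft_force: [0.6, -0.0, 0.6]
finger_gap: 15.5
[530.63206617 150.92319816  57.51700708] [ 0.55631546 -0.00821783  0.58365998] [-0.00748641 -0.0510283  -0.00704698]
```

View pics/s2.png

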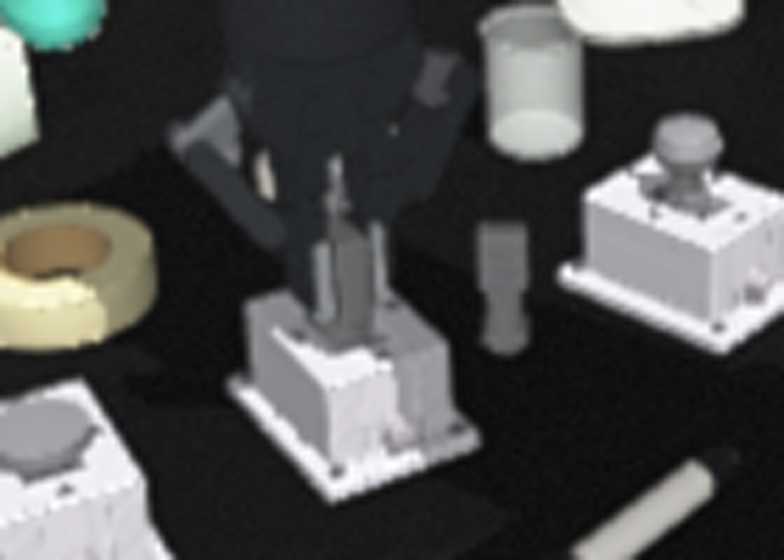

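```bash
python3 -m pendant '[[[0,0.3,0,0],[0,0.3,0,0],[0,0,0,0],[0,0,0,0],[0,0,0,0],[0,0,0,0],[0,0,0,0],[0,0,0,0],[0,0,0,0],[0,0,0,0]]]'
```

```text
time: 9.57
tool_pos: [539.5, 150.2, 57.2]
tcp_rot: [-178.9, 0.2, 84.7]
ft_force: [-1.1, 0.1, 2.1]
finger_gap: 15.9
```

```bash
python3 -m pendant '[[[0,0.25,0,0],[0,0.05,0,0],[0,0,0,0],[0,0,0,0],[0,0,0,0],[0,0,0,0],[0,0,0,0],[0,0,0,0],[0,0,0,0],[0,0,0,0]]]'
python3 - <<'E'
from h import *
s=sense(); print(s['tool_pos'],s['ft_force'],s['wrist_torque'])
for n,y,x in(("side",190,150),("scene",185,150)):
  a=snapshot(n)[y:y+105,x:x+140]; cv2.imwrite(f"pics/{n}3.png",cv2.resize(a[:,:,::-1],None,fx=5.6,fy=5.6,interpolation=2))
E
```

```text
time: 10.4
tool_pos: [543.1, 149.9, 56.8]
tcp_rot: [-178.6, 0.2, 84.7]
ft_force: [-2.9, 0.3, 3.0]
finger_gap: 15.4
[543.14265988 149.93180508  56.79774132] [-2.90052276  0.2948501   3.03264606] [-0.00794416  0.54495587 -0.01084917]
```

View pics/side3.png

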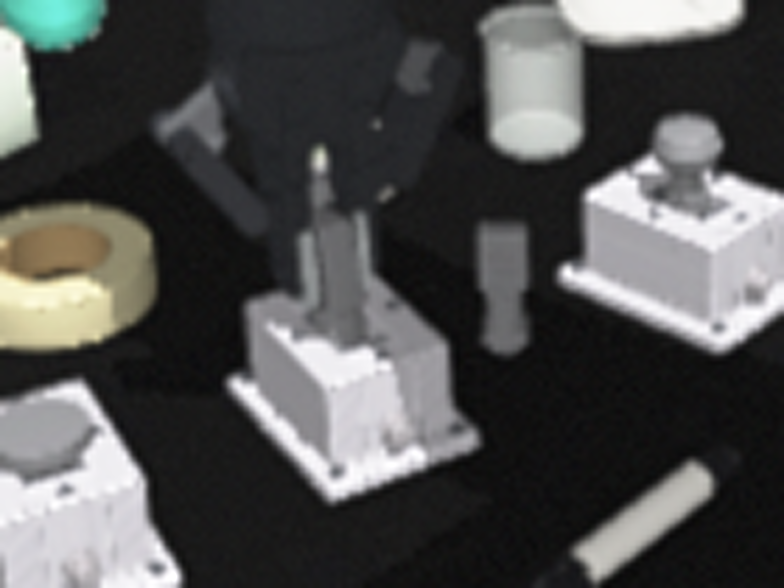

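View pics/scene3.png

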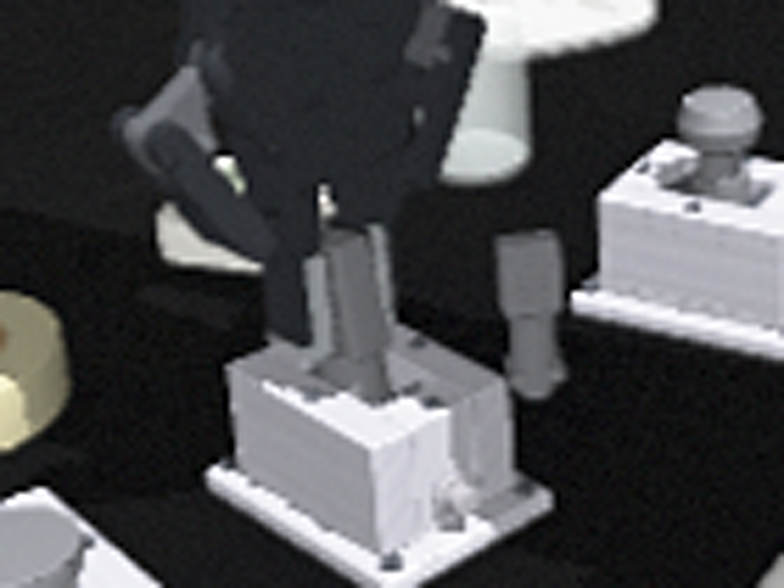

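```bash
cat >> h.py <<'E'
def stop(th,cx=529,cy=151,yaw=-6):
    t=np.radians(abs(th)); s=np.sign(th)
    out=[]
    for lx,ly,lz in((-15,8,85),(-15,-8,85),(-15,8,47),(-15,-8,47)):
        x=lx*s; X=10+(x-10)*np.cos(t)+lz*np.sin(t); Z=-(x-10)*np.sin(t)+lz*np.cos(t)
        if th==0: X,Z=lx,lz
        else: X*=s
        a=np.radians(yaw); out.append([cx+X*np.cos(a)-ly*np.sin(a),cy+X*np.sin(a)+ly*np.cos(a),8+Z])
    return np.array(out)
E
python3 - <<'E'
from h import *
np.set_printoptions(precision=0,suppress=True)
for th in(0,7,9,11,13):
    print(th,((proj("scene",stop(th))-[150,185])*5.6).tolist().__repr__().replace('\n','') if 0 else np.round((proj("scene",stop(th))-[150,185])*5.6).astype(int).tolist(),np.round((proj("side",stop(th))-[150,190])*5.6).astype(int).tolist())
E
```

```text
0 [[366, 274], [406, 256], [375, 381], [414, 362]] [[332, 252], [368, 240], [338, 332], [373, 320]]
7 [[343, 257], [383, 239], [362, 367], [401, 348]] [[320, 235], [356, 224], [331, 320], [366, 308]]
9 [[337, 253], [377, 235], [359, 364], [398, 345]] [[316, 231], [352, 220], [329, 316], [364, 305]]
11 [[331, 249], [371, 231], [355, 360], [394, 341]] [[313, 227], [348, 216], [327, 313], [362, 302]]
13 [[325, 245], [365, 228], [351, 357], [390, 338]] [[309, 224], [345, 213], [325, 310], [360, 299]]
```

```bash
python3 -m pendant '[[[0,-0.3,0,0],[0,-0.3,0,0],[0,-0.3,0,0],[0,-0.3,0,0],[0,0,0,0],[0,0,0,0],[0,0,0,0],[0,0,0,0],[0,0,0,0],[0,0,0,0]]]'
```

```text
time: 11.33
tool_pos: [527.0, 151.4, 60.1]
tcp_rot: [-179.8, 0.1, 84.7]
ft_force: [0.7, -0.3, -0.0]
finger_gap: 15.4
```

```bash
python3 -m pendant '[[[0,-0.3,0.1,0],[0,-0.3,0.05,0],[0,-0.1,0,0],[0,0,0,0],[0,0,0,0],[0,0,0,0],[0,0,0,0],[0,0,0,0],[0,0,0,0],[0,0,0,0]]]'
```

```text
time: 12.17
tool_pos: [520.4, 152.3, 60.6]
tcp_rot: [179.2, 0.0, 84.6]
ft_force: [0.7, -0.6, 0.0]
finger_gap: 15.5
```

```bash
python3 -m pendant '[[[0,-0.3,0.1,0],[0,-0.25,0,0],[0,0,0,0],[0,0,0,0],[0,0,0,0],[0,0,0,0],[0,0,0,0],[0,0,0,0],[0,0,0,0],[0,0,0,0]]]'
python3 - <<'E'
from h import *
s=sense(); print(s['tool_pos'],s['ft_force'],s['wrist_torque'])
for n,y,x in(("side",190,150),("scene",185,150)):
  a=snapshot(n)[y:y+105,x:x+140]; cv2.imwrite(f"pics/{n}4.png",cv2.resize(a[:,:,::-1],None,fx=5.6,fy=5.6,interpolation=2))
for th in(0,-5,-7,-9,-11,-13):
    print(th,np.round((proj("scene",stop(th))-[150,185])*5.6).astype(int).tolist(),np.round((proj("side",stop(th))-[150,190])*5.6).astype(int).tolist())
E
```

```text
time: 13.0
tool_pos: [514.4, 153.2, 61.0]
tcp_rot: [178.6, -0.1, 84.6]
ft_force: [2.2, -0.7, 0.7]
finger_gap: 15.5
[514.35688364 153.23114263  60.97261555] [ 2.22462759 -0.6713642   0.67566856] [-0.05397038 -0.3341711  -0.01694451]
0 [[366, 274], [406, 256], [375, 381], [414, 362]] [[332, 252], [368, 240], [338, 332], [373, 320]]
-5 [[381, 284], [421, 266], [383, 387], [422, 368]] [[341, 261], [377, 250], [343, 338], [378, 326]]
-7 [[387, 289], [427, 270], [387, 390], [426, 370]] [[344, 265], [380, 254], [345, 340], [380, 328]]
-9 [[394, 293], [434, 275], [390, 393], [429, 373]] [[348, 270], [384, 258], [347, 343], [382, 331]]
-11 [[400, 298], [440, 280], [393, 396], [432, 376]] [[351, 274], [387, 263], [349, 345], [384, 333]]
-13 [[406, 304], [446, 285], [397, 399], [436, 379]] [[355, 279], [391, 268], [351, 348], [386, 336]]
```

View pics/side4.png

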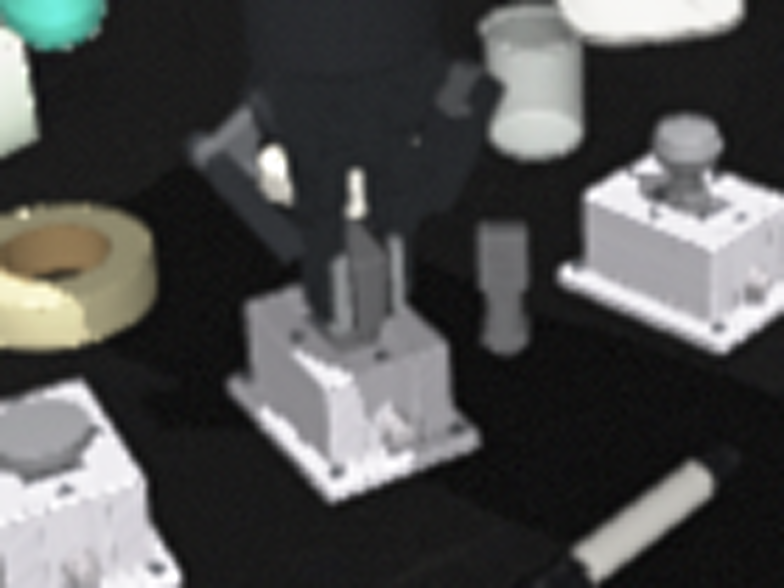

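View pics/scene4.png

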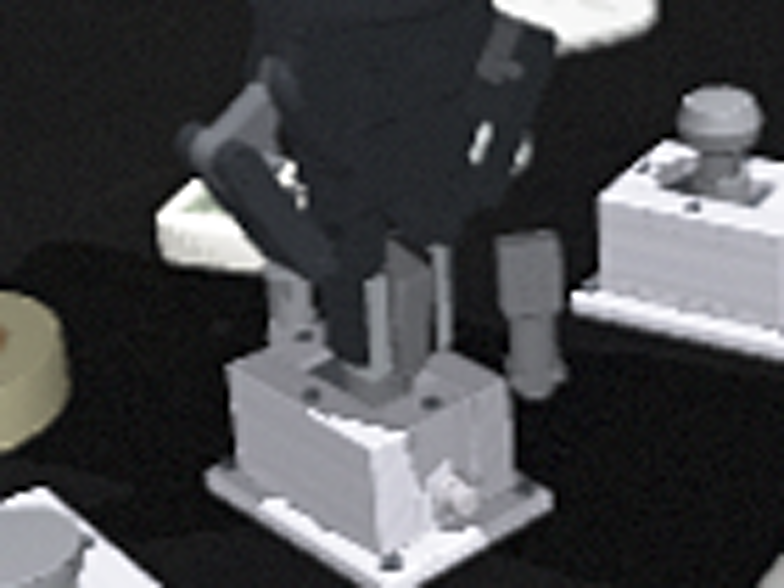

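```bash
python3 -m pendant '[[[0,-0.05,0.15,0],[0,-0.05,0.15,0],[0,-0.15,0.1,0],[0,-0.05,0.05,0],[0,0,0,0],[0,0,0,0],[0,0,0,0],[0,0,0,0],[0,0,0,0],[0,0,0,0]]]'
python3 - <<'E'
from h import *
s=sense(); print(s['tool_pos'],s['ft_force'],s['wrist_torque'])
for n,y,x in(("side",190,150),("scene",185,150)):
  a=snapshot(n)[y:y+105,x:x+140]; cv2.imwrite(f"pics/{n}5.png",cv2.resize(a[:,:,::-1],None,fx=5.6,fy=5.6,interpolation=2))
E
```

```text
time: 13.93
tool_pos: [514.9, 153.7, 56.3]
tcp_rot: [177.8, -0.2, 84.6]
ft_force: [1.9, -1.8, 3.3]
finger_gap: 15.5
[514.94847764 153.73124759  56.29384369] [ 1.93477295 -1.80281936  3.33214142] [-0.19614275 -0.26977411 -0.04163876]
```

View pics/scene5.png

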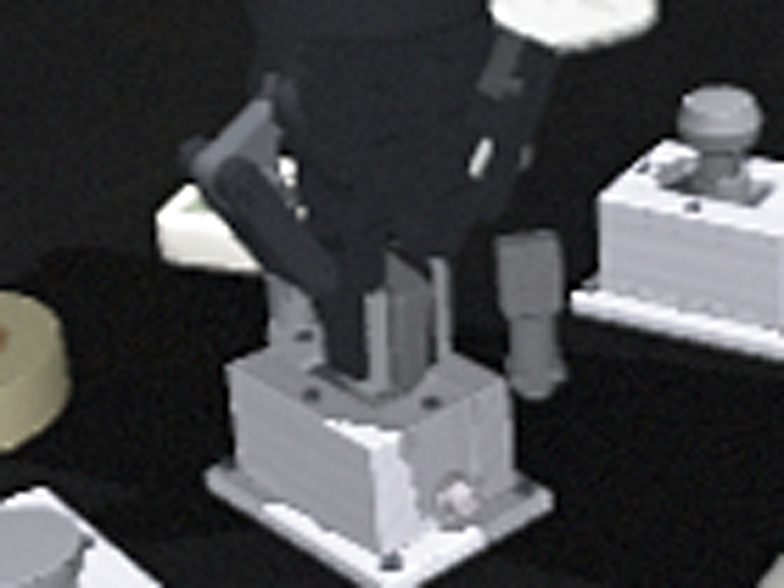

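Run:
```python
from h import *
a=cv2.imread("pics/scene5.png")[220:420,300:480]; b=cv2.imread("pics/side5.png")[190:390,290:470]
for m,n,y,x,ox,oy in((a,"scene",185,150,300,220),(b,"side",190,150,290,190)):
  for th,c in((-7,(0,0,255)),(-11,(0,255,0))):
    q=np.round((proj(n,stop(th))-[x,y])*5.6-[ox,oy]).astype(int)
    cv2.polylines(m,[q[[0,1,3,2]]],True,c,1)
cv2.imwrite("pics/o5.png",cv2.resize(np.hstack([a,b]),None,fx=2.2,fy=2.2))
```

```text
(no output)
```

View pics/o5.png

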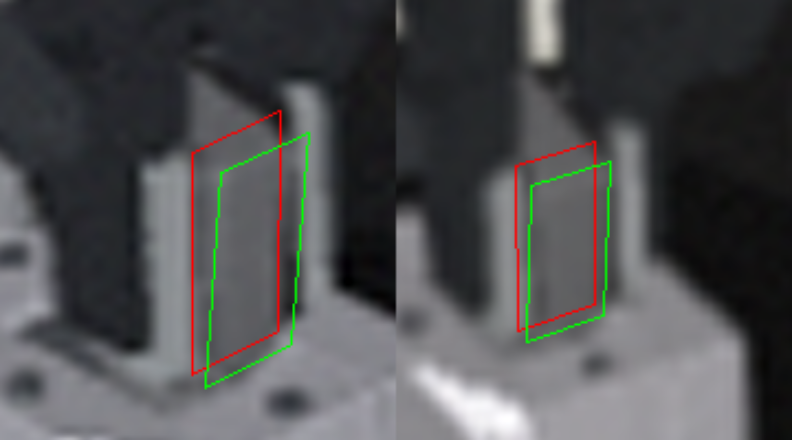

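```bash
python3 -m pendant '[[[0,-0.3,0,0],[0,-0.3,0,0],[0,-0.1,0,0],[0,0,0,0],[0,0,0,0],[0,0,0,0],[0,0,0,0],[0,0,0,0],[0,0,0,0],[0,0,0,0]]]' -1 60
cat > ov.py <<'E'
import sys
from h import *
k=sys.argv[1]; ths=[float(t) for t in sys.argv[2:]]
s=sense(); print(s['tool_pos'],s['tcp_rot'],s['ft_force'])
L=[]
for n,y,x in(("scene",223,195),("side",222,195)):
  a=cv2.resize(snapshot(n)[y:y+40,x:x+40,::-1].copy(),None,fx=10,fy=10,interpolation=2)
  for th,c in zip(ths,((0,0,255),(0,255,0))):
    q=np.round((proj(n,stop(th))-[x,y])*10+5).astype(int); cv2.polylines(a,[q[[0,1,3,2]]],True,c,1)
  L.append(a)
cv2.imwrite(f"pics/{k}.png",np.hstack(L))
E
python3 ov.py o6 -7 -11
```

```text
time: 14.87
tool_pos: [508.3, 154.4, 58.0]
tcp_rot: [176.8, -0.3, 84.6]
ft_force: [2.7, -0.8, 2.3]
finger_gap: 15.3
[508.34356402 154.42404949  58.04310971] [176.78482603  -0.27590046  84.5583484 ] [ 2.7451388  -0.75278628  2.26585222]
```

View pics/o6.png

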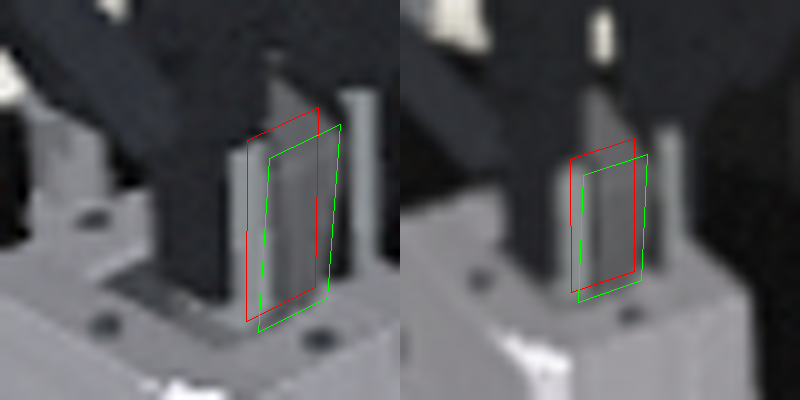

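```bash
python3 -m pendant '[[[0,0.3,0,0],[0,0.3,0,0],[0,0.2,0,0],[0,0,0,0],[0,0,0,0],[0,0,0,0],[0,0,0,0],[0,0,0,0],[0,0,0,0],[0,0,0,0]]]' ; python3 ov.py o7 0 -4
```

```text
time: 15.8
tool_pos: [517.8, 153.6, 59.1]
tcp_rot: [177.9, -0.1, 84.6]
ft_force: [-1.8, -1.3, 4.6]
finger_gap: 15.6
[517.76242772 153.57429254  59.13643654] [ 1.77938393e+02 -1.45011518e-01  8.46161044e+01] [-1.83560863 -1.31206219  4.56206447]
```

View pics/o7.png

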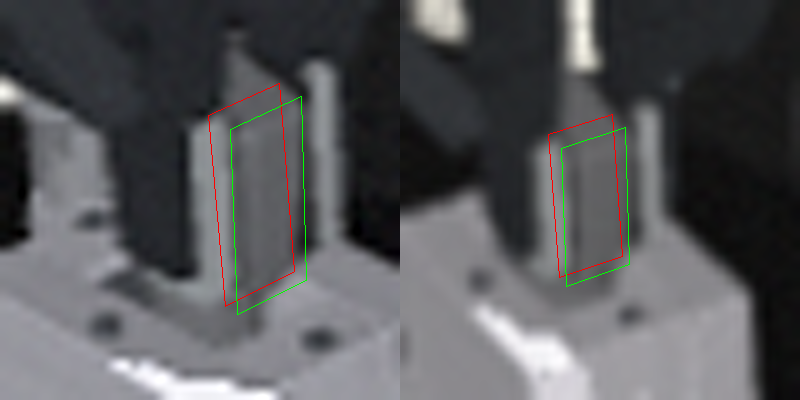

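```bash
python3 -m pendant '[[[0,0.3,0,0],[0,0.1,0,0],[0,0,0,0],[0,0,0,0],[0,0,0,0],[0,0,0,0],[0,0,0,0],[0,0,0,0],[0,0,0,0],[0,0,0,0]]]' ; python3 ov.py o8 0 2
```

```text
time: 16.73
tool_pos: [522.3, 153.2, 60.1]
tcp_rot: [178.4, -0.1, 84.6]
ft_force: [-1.2, -0.7, 4.6]
finger_gap: 15.5
[522.28438189 153.17577194  60.134067  ] [ 1.78441632e+02 -9.51353843e-02  8.46371752e+01] [-1.21343051 -0.68757172  4.64021716]
```

View pics/o8.png

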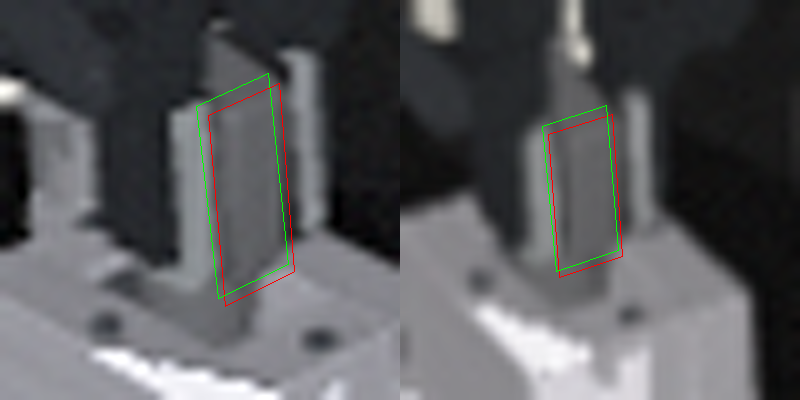

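```bash
python3 -m pendant '[[[0,0,-0.2,0],[0,0,-0.3,0],[0,0,-0.3,0],[0,0,-0.3,0],[0,0,-0.2,0],[0,0,0,0],[0,0,0,0],[0,0,0,0],[0,0,0,0],[0,0,0,0]]]' -1 70
python3 - <<'E'
from h import *
s=sense(); print(s['tool_pos'],s['tcp_rot'],s['ft_force'])
for n,y,x in(("side",185,150),("scene",180,150)):
  a=snapshot(n)[y:y+105,x:x+140]; cv2.imwrite(f"pics/{n}9.png",cv2.resize(a[:,:,::-1],None,fx=5.6,fy=5.6,interpolation=2))
E
```

```text
time: 17.67
tool_pos: [519.2, 153.2, 86.2]
tcp_rot: [178.7, -0.1, 84.6]
ft_force: [-0.4, 1.0, 0.0]
finger_gap: 15.3
[519.20604843 153.2341554   86.20836917] [ 1.78705126e+02 -6.66400770e-02  8.46431471e+01] [-0.39661195  0.97210764  0.00533176]
```

View pics/scene9.png

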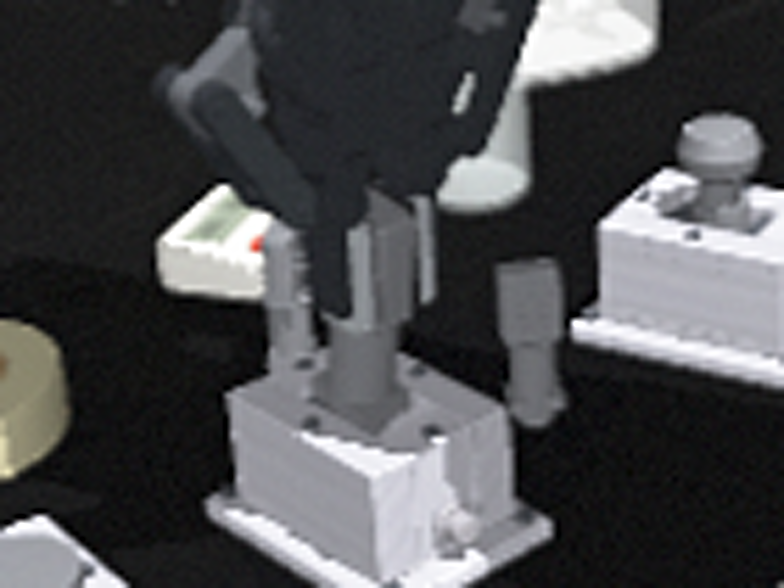

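```bash
python3 -m pendant '[[[0,0.05,-0.4,0],[0,0.05,-0.4,0],[0,0.03,-0.5,0],[0,0,-0.5,0],[0,0,-0.5,0],[0,0,-0.5,0],[0,0,-0.5,0],[0,0,-0.5,0],[0,0,-0.3,0],[0,0,-0.1,0]]]' -1 70
python3 - <<'E'
from h import *
s=sense(); print(s['tool_pos'],s['tcp_rot'],s['ft_force'])
for n,y,x in(("side",150,150),("scene",120,150)):
  a=snapshot(n)[y:y+140,x:x+140]; cv2.imwrite(f"pics/{n}10.png",cv2.resize(a[:,:,::-1],None,fx=4.2,fy=4.2,interpolation=2))
E
```

```text
time: 18.6
tool_pos: [520.6, 153.1, 181.2]
tcp_rot: [178.6, -0.1, 84.6]
ft_force: [0.7, 0.6, -1.2]
finger_gap: 15.4
[520.61603244 153.14072874 181.15544657] [ 1.78570041e+02 -1.05107185e-01  8.46403661e+01] [ 0.70616398  0.60900996 -1.2094758 ]
```

View pics/scene10.png

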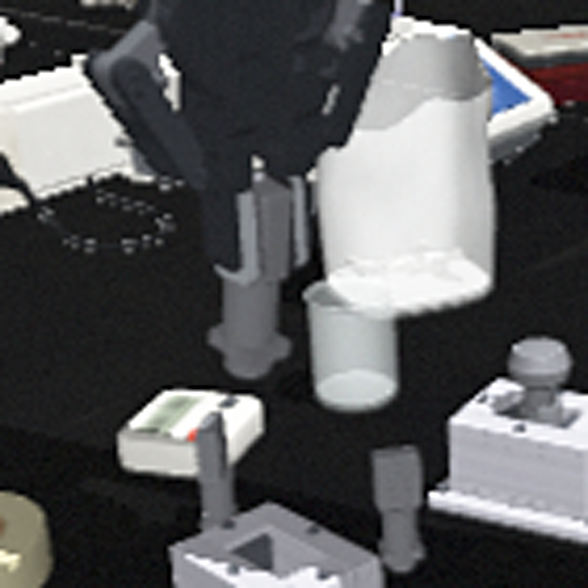

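View pics/side10.png

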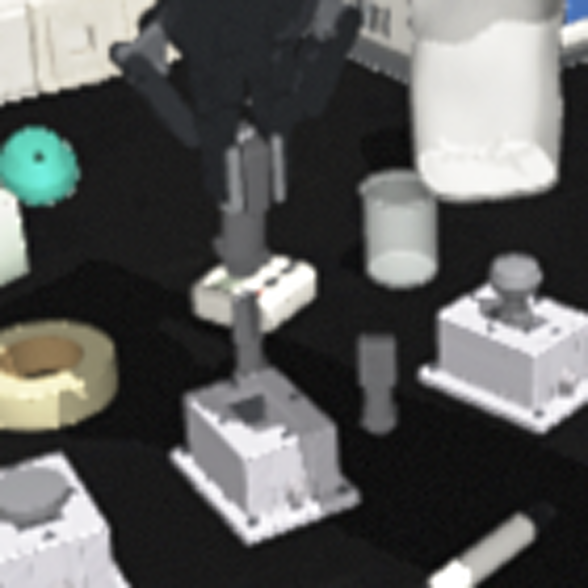

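```bash
python3 -m pendant '[[[-0.4,-0.05,-0.1,0],[-0.7,-0.09,-0.1,0],[-1,-0.09,-0.05,0],[-1,-0.09,-0.05,0],[-1,-0.09,0,0],[-1,-0.09,0,0],[-1,-0.09,0,0],[-1,-0.09,0,0],[-1,-0.09,0,0],[-1,-0.09,0,0]]]'
python3 - <<'E'
from h import *
print([onz("side",p,0) for p in((370,187),(318,172))], onz("scene",(363,176),0))
E
```

```text
time: 19.53
tool_pos: [478.3, -34.3, 177.7]
tcp_rot: [179.4, -0.0, 85.0]
ft_force: [0.5, -0.1, -0.6]
finger_gap: 15.0
[array([ 570.14115361, -499.18186799,    0.        ]), array([ 772.52499894, -459.47384574,    0.        ])] [ 545.03842945 -490.03604933    0.        ]
```

```bash
python3 -m pendant '[[[-1,-0.07,-0.02,0],[-1,-0.07,-0.02,0],[-1,-0.07,-0.02,0],[-1,-0.07,-0.02,0],[-1,-0.07,-0.02,0],[-1,-0.07,-0.02,0],[-1,-0.05,0,0],[-1,-0.05,0,0],[-0.7,-0.05,0,0],[-0.3,0,0,0]]]'
python3 - <<'E'
from h import *
s=sense(); im=snapshot("wrist"); print(s['tool_pos'],s['tcp_rot'])
cv2.imwrite("pics/w11.png",im[:,:,::-1])
E
```

```text
time: 20.37
tool_pos: [438.7, -225.6, 171.2]
tcp_rot: [-179.7, -0.2, 84.8]
ft_force: [-0.4, -0.1, -0.5]
finger_gap: 15.1
[ 438.74060254 -225.63956864  171.22799459] [-1.79661020e+02 -1.50206353e-01  8.48091422e+01]
```

View pics/w11.png

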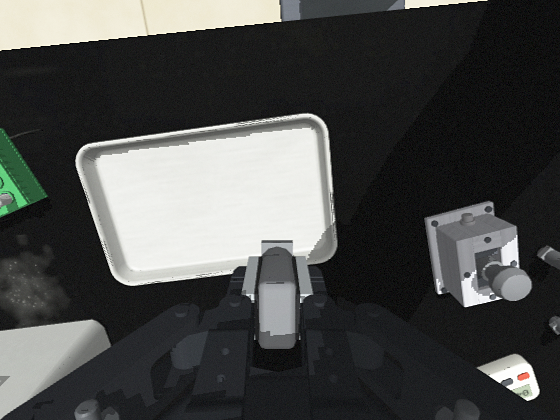

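Run:
```python
from h import *
np.set_printoptions(precision=1,suppress=True)
pose=([438.74,-225.64,171.2],[-179.66,-.15,84.8])
P=np.array([onz("wrist",p,21,pose)[:2] for p in((75,148),(325,113),(340,262),(122,287))]); print(P,P.mean(0),np.linalg.norm(P[0]-P[1]),np.linalg.norm(P[1]-P[2]))
```

```text
[[ 372.  -409.4]
 [ 362.1 -174.2]
 [ 513.4 -164.9]
 [ 521.7 -401.6]] [ 442.3 -287.5] 235.37906398901646 151.6793563601313
```

```bash
python3 -m pendant '[[[-0.8,0.05,0,0],[-0.8,0.05,0,0],[-0.7,0,0.3,0],[-0.5,0,0.6,0],[0,0,0.8,0],[0,0,0.8,0],[0,0,0.8,0],[0,0,0.5,0],[0,0,0.3,0],[0,0,0.1,0]]]'
cat > v.py <<'E'
import sys
from h import *
k=sys.argv[1]
s=sense(); print(s['tool_pos'],s['tcp_rot'],s['ft_force'])
L=[]
for n,y,x in(("scene",120,290),("side",140,290)):
  L.append(cv2.resize(snapshot(n)[y:y+130,x:x+130,::-1],None,fx=3,fy=3,interpolation=2))
cv2.imwrite(f"pics/{k}.png",np.hstack(L))
E
python3 v.py v1
```

```text
time: 21.25
tool_pos: [432.0, -280.4, 75.5]
tcp_rot: [-179.3, -0.5, 84.8]
ft_force: [-0.7, 0.9, -0.1]
finger_gap: 15.2
[ 431.99174832 -280.36008827   75.47594552] [-179.33145135   -0.47996942   84.79214957] [-0.73492315  0.92655562 -0.10940718]
```

View pics/v1.png

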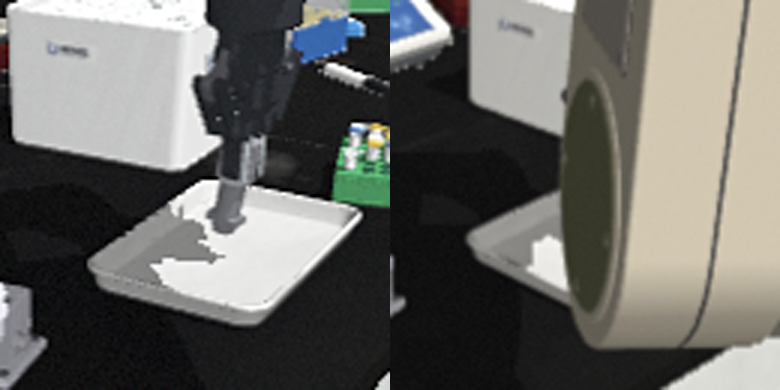

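Run:
```python
from h import *
a=snapshot("scene")[155:205,340:400,::-1]; cv2.imwrite("pics/z1.png",cv2.resize(a,None,fx=10,fy=10,interpolation=2))
p=proj("scene",[[432,-280,20],[432,-280,110]]);print(p)
```

```text
[[367.8024996  200.79358687]
 [370.64228083 166.25644529]]
```

View pics/z1.png

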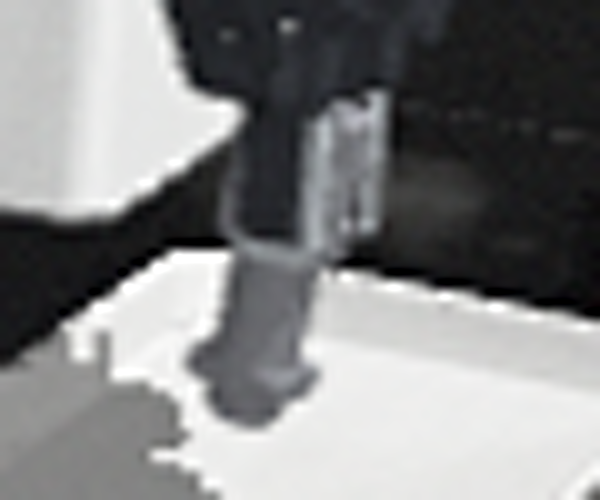

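```bash
python3 -m pendant '[[[0,0.05,0.2,0],[0,0.05,0.2,0],[0,0.05,0.15,0],[0,0.05,0.15,0],[0,0,0.1,0],[0,0,0.1,0],[0,0,0.1,0],[0,0,0.05,0],[0,0,0.05,0],[0,0,0.05,0]]]' -1 40
python3 - <<'E'
from h import *
s=sense(); im=snapshot("wrist"); cv2.imwrite("pics/w12.png",im[:,:,::-1])
a=snapshot("scene")[155:215,340:400,::-1]; cv2.imwrite("pics/z2.png",cv2.resize(a,None,fx=9,fy=9,interpolation=2))
E
```

```text
time: 22.23
tool_pos: [440.4, -283.5, 56.7]
tcp_rot: [-179.9, -0.1, 84.8]
ft_force: [-0.6, 0.1, -0.9]
finger_gap: 15.5
```

View pics/z2.png

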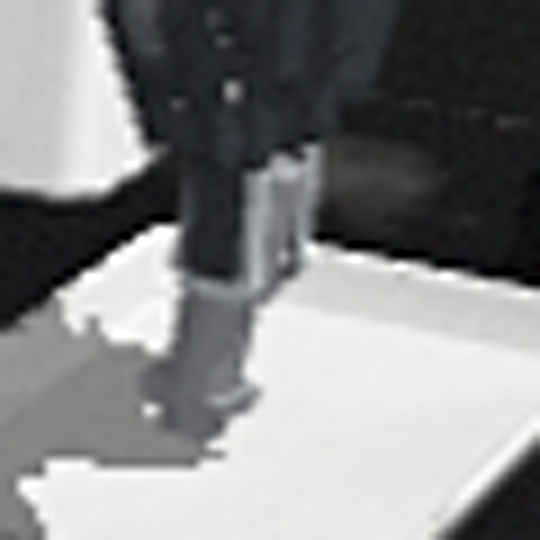

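View pics/w12.png

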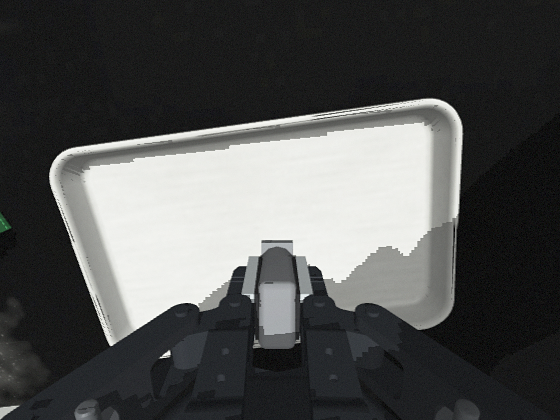

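```bash
python3 -m pendant '[[[0,0,0.05,0],[0,0,0.05,0],[0,0,0.05,0],[0,0,0.05,0],[0,0,0.05,0],[0,0,0.05,0],[0,0,0.05,0],[0,0,0.05,0],[0,0,0.05,0],[0,0,0.05,0]]]' -1 40
python3 - <<'E'
from h import *
s=sense(); print(s['ft_force'],s['wrist_torque'],proj("scene",[[444,-285,2],[440,-283,2]]))
a=snapshot("scene")[155:215,340:400,::-1]; cv2.imwrite("pics/z3.png",cv2.resize(a,None,fx=9,fy=9,interpolation=2))
E
```

```text
time: 23.17
tool_pos: [440.9, -283.9, 49.2]
tcp_rot: [-179.9, -0.1, 84.8]
ft_force: [-4.7, 4.0, 10.9]
finger_gap: 15.4
[-4.66248303  3.96746763 10.86250411] [0.76272015 1.14649936 0.00654382] [[363.72954251 205.61714218]
 [364.83961318 206.25198557]]
```

View pics/z3.png

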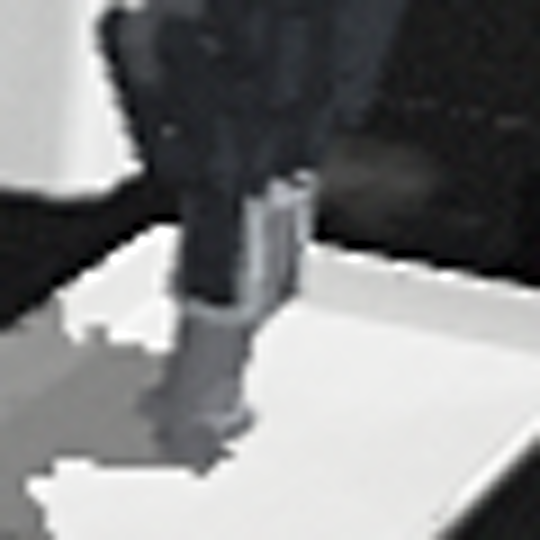

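```bash
python3 -m pendant '[[[0,0.3,0,0],[0,0.15,0.02,0],[0,0,0,0],[0,0,0,0],[0,0,0,0],[0,0,0,0],[0,0,0,0],[0,0,0,0],[0,0,0,0],[0,0,0,0]]]' -1 30
python3 - <<'E'
from h import *
s=sense(); print(s['ft_force'],s['wrist_torque'])
a=snapshot("scene")[155:215,340:400,::-1]; cv2.imwrite("pics/z4.png",cv2.resize(a,None,fx=9,fy=9,interpolation=2))
E
```

```text
time: 24.05
tool_pos: [450.4, -285.2, 49.5]
tcp_rot: [-179.9, -0.1, 84.8]
ft_force: [0.0, 0.1, 0.8]
finger_gap: 15.0
[0.03425944 0.0531664  0.82778166] [ 0.00956078 -0.02037803  0.04988841]
```

View pics/z4.png

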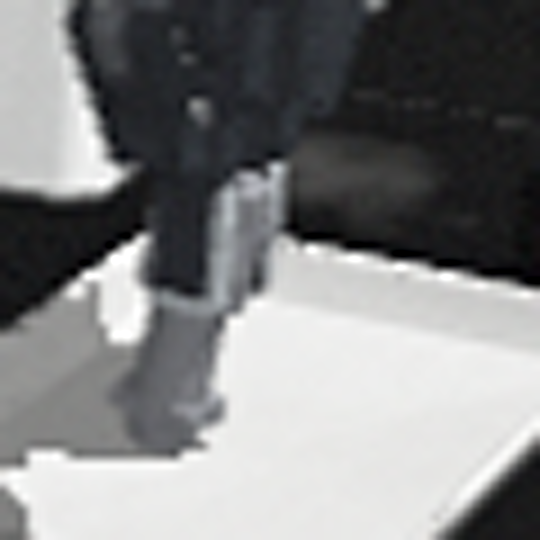

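```bash
python3 -m pendant '[[[0,0,0.1,0],[0,0.1,0.1,0],[0,0.1,0.1,0],[0,0.1,0.1,0],[0,0.1,0.1,0],[0,0,0.05,0],[0,0,0,0],[0,0,0,0],[0,0,0,0],[0,0,0,0]]]' -1 20
python3 - <<'E'
from h import *
s=sense(); print(s['ft_force'],s['wrist_torque'])
a=snapshot("scene")[155:215,340:400,::-1]; cv2.imwrite("pics/z5.png",cv2.resize(a,None,fx=9,fy=9,interpolation=2))
E
```

```text
time: 24.93
tool_pos: [458.6, -289.0, 49.4]
tcp_rot: [-179.9, 0.2, 84.9]
ft_force: [-0.4, 1.3, 2.4]
finger_gap: 15.3
[-0.39469996  1.32176184  2.40035215] [ 0.00766635 -0.08644219 -0.00248475]
```

View pics/z5.png

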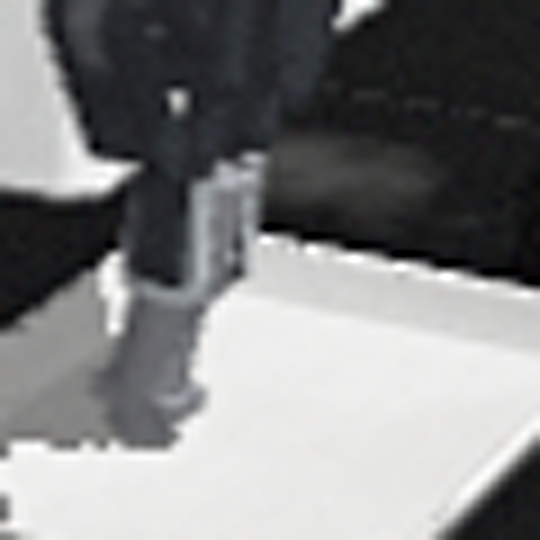

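```bash
python3 -m pendant '[[[0,0,0,0],[0,0,0,0],[0,0,0,0],[0,0,0,0],[0,0,0,0],[0,0,0,0],[0,0,0,0],[0,0,0,0],[0,0,0,0],[0,0,0,0]]]' 0.2 20
python3 - <<'E'
from h import *
s=sense(); print(s['ft_force'],s['wrist_torque'])
cv2.imwrite("pics/w13.png",snapshot("wrist")[:,:,::-1])
a=snapshot("scene")[155:215,340:400,::-1]; cv2.imwrite("pics/z6.png",cv2.resize(a,None,fx=9,fy=9,interpolation=2))
E
```

```text
time: 25.82
tool_pos: [457.6, -288.3, 48.0]
tcp_rot: [-179.7, 0.1, 84.9]
ft_force: [0.1, -0.5, 0.0]
finger_gap: 51.0
[ 0.07646202 -0.49991149  0.01823379] [-0.06818165  0.02982434  0.00440759]
```

View pics/z6.png

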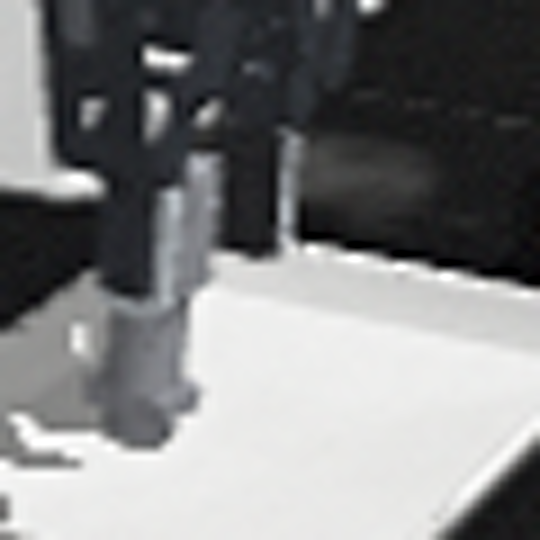

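View pics/w13.png

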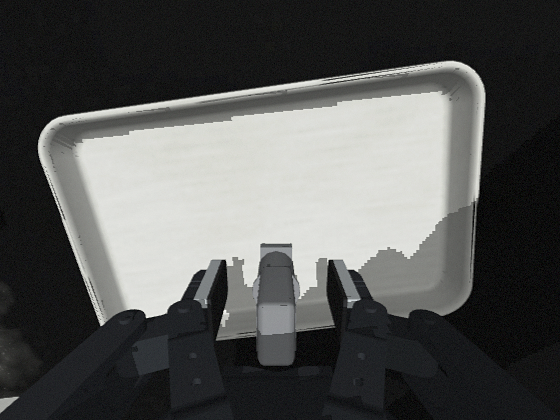

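Standing upright between the open fingers. Now I'll retreat straight up.

```bash
python3 -m pendant '[[[0,0,-0.3,0],[0,0,-0.5,0],[0,0,-0.6,0],[0,0,-0.8,0],[0,0,-0.8,0],[0,0,-1,0],[0,0,-1,0],[0,0,-1,0],[0,0,-1,0],[0,0,-0.5,0]]]' 0.2
python3 -m pendant '[[[0,-1,-0.3,0],[0,-1,-0.3,0],[0,-0.7,0,0],[0,0,0,0],[0,0,0,0],[0,0,0,0],[0,0,0,0],[0,0,0,0],[0,0,0,0],[0,0,0,0]]]' 0.2
python3 v.py v2
python3 - <<'E'
from h import *
cv2.imwrite("pics/w14.png",snapshot("wrist")[:,:,::-1])
a=snapshot("side")[205:285,180:300]; cv2.imwrite("pics/c14.png",cv2.resize(a[:,:,::-1],None,fx=6.6,fy=6.6,interpolation=2))
E
```

```text
time: 26.75
tool_pos: [457.5, -287.3, 212.5]
tcp_rot: [-179.8, 0.1, 84.9]
ft_force: [0.9, 0.2, 0.3]
finger_gap: 51.4
time: 27.58
tool_pos: [406.5, -283.6, 234.0]
tcp_rot: [179.6, 0.5, 85.0]
ft_force: [-0.6, 0.8, 0.2]
finger_gap: 51.1
[ 406.47685402 -283.61073219  233.97692051] [179.60543644   0.51887412  84.95813728] [-0.56242563  0.81643442  0.23707275]
```

View pics/v2.png

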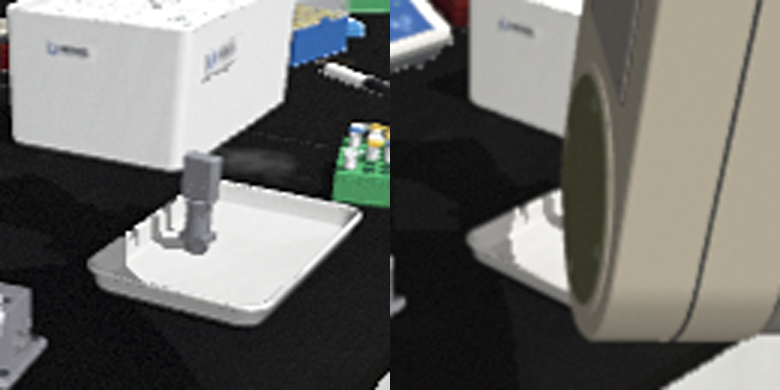

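View pics/w14.png

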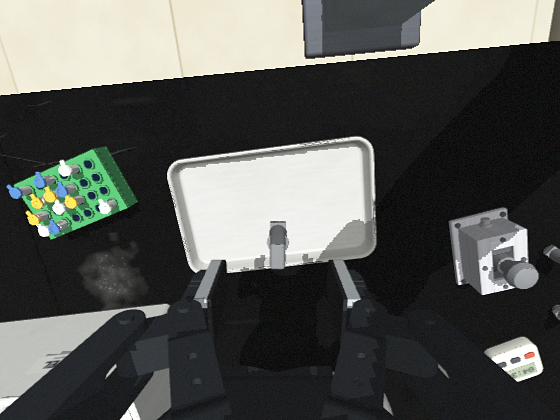

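View pics/c14.png

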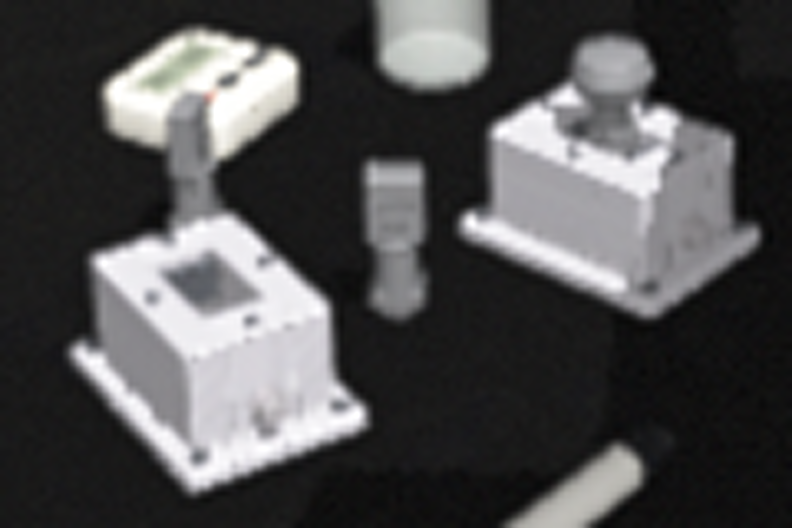

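The stopper stands upright in the tray (scene crop about (200,200)). The cell is empty, the two loose stoppers haven't been disturbed, and the gripper is clear of everything.

```bash
python3 -c "
from bench import *
print(hand_in())"
```

```text
the job is handed in; nothing more can be done
None
```

The job is done: the tabbed stopper is out of the middle cell and standing on its foot in the steel tray. I handed it in at about 28 s of the 61 s allowed; no verdict is reported.

- **Rocking:** I gripped the tab across its 16 mm and leaned it to +x first, then to -x. Image overlays put each lean at roughly 11 degrees. The first -x try looked like only about 7–8 degrees because the tab had slipped in the pads, so I pushed further.
- **Pull:** I brought it upright and drew it straight up. It came out with no jam force. The tool drifted about 3 mm sideways during the first 26 mm of the lift.
- **Placing:** The stopper seemed to lean a few degrees in the grip as it went down. It also slid about 18 mm along the tray floor while I tried to straighten it. It stood upright once released.
- **Last checks:** The final pictures show the stopper standing in the tray, the cell empty, and the two loose stoppers and the knob cell undisturbed. The gripper is about 180 mm above its release height and touching nothing.
- **Not checked:** I never saw the jaw positions directly and inferred them from the leans and the free pull. The side camera's view of the tray was partly blocked by the arm. The highest wrist force I read was about 13 N, but readings came only between moves.

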